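# Make up two locker repair kits

## Robot

A 6-joint arm with a two-finger parallel gripper is mounted at the origin on the work surface. World frame = base frame: x ahead of the robot, y to its left, z up, the work surface at z = 0. Lengths are in m, angles in rad, forces in N, time in s.
With the tool pointing down it reaches from about 0.375 to 0.9 m from the base axis. Payload 3.1 kg.
Tool frame: the origin (TCP) lies on the centre line of the jaws, within the pads' length; the fingertips stand robot.tip_reach ahead of it and the grasp point (between the pads) lies 8 mm behind it (robot.tip_reach is the distance from the TCP to the fingertips, in m); z points along the fingers, y is the line along which they close (so a half turn about z gives the same grasp; the last joint's range is limited). The gripper opens to 87 mm and grips with 3 to 60 N. Pads are 19 mm wide; open, the fingers measure 117 mm over their backs; the gripper's body (75 mm by 190 mm) begins 51 mm behind the grasp point.
Start: joints at [-1.312, 0.527, 1.433, -0, 1.181, -0.178], TCP at [0.265, -0.566, 0.234] pointing down, gripper open.
Joint ranges: [-3.08, 3.08], [-0.75, 2.2], [0.22, 2.44], [-1.43, 4.57], [0, 2.65], [-2.85, 2.85]. Speed limits (rad/s): [2.79, 2.79, 3.14, 3.14, 3.14, 3.14].

## Interface

Orientations are given as a unit quaternion [x, y, z, w].
In Python, from rig import robot gives the robot as it stands.
- The arm moves only by the tool jog_arm, never from a script. Its argument "motion" is one flat list of numbers, 7 for each row, row after row: the shift along the tool's x, y, z scaled (see below), then the turn, a rotation vector about the tool's x, y, z scaled (see below), then the gripper's target within -1 to 1 (shut at 1, half-way at 0, fully open at -1). In form: [x, y, z, rx, ry, rz, hand, x, y, z, rx, ry, rz, hand, ...]. A call has 1 to 12 rows; each row shifts and turns the commanded pose from where the row before left it, along the tool's axes as they then stand; what a row does not reach is not made up. The controller multiplies each number of a shift by 4 cm and each number of a turn by 4 degrees. A row lasts 1/8 s, in which the tool goes at most 62.5 mm and 10.7 degrees, less where a joint would pass 70% of its speed; a pose out of reach is approached as far as the arm can. A call with a number of a shift or a turn outside -1 to 1 is refused whole. A call with a gripper value outside its range is refused whole. The fingers move at their own pace and stop on an object; "grip_force" is the grip in N (left out, the last holds). Time passes only in rows, so rows that do not move let the fingers close. It gives the time, the measured TCP pose, the force, the opening and the grip force at its end, in the units of the state.
- robot.get_obs(): the state, without advancing time (a new reading comes with each control period).
- robot.camera(name): name is "scene" or "side" or "wrist"; returns the picture (400x640x3 uint8, blue, green, red); there is no depth.
- robot.calibration(name): a dict with "fx", "fy", "cx", "cy" (pixels), "R" (3x3) and "t" (3): a world point X has camera coordinates R X + t; the wrist camera has in their place "T_tool_cam" (4x4, takes a point from camera to tool coordinates, whose origin is the TCP and whose axes are the flange's). Camera axes: x right, y down, z forward; pixel columns grow to the right and rows downward; lengths in m; the calibration is good to about 2 mm. A picture is of the moment at which its call begins: read the wrist's pose just before it. calibration takes no time and is no camera call.
- robot.hand_in(): hands the job in; it is judged then, once.
The state is a dict: "time": time; "q": joint angles; "joint_velocities": joint speeds; "joint_torque": joint torques, N m; "position": TCP position; "tool_rot": TCP orientation; "ft_force": force on the tool from outside, world axes, zero at the start; "moment": the same for the moment, N m; "grip_width": finger opening in m; "grip_force": force on a finger pad.
Only numpy, scipy, OpenCV 4.12 (cv2) and the standard library are available. Lean on these libraries where they do the work, as an engineer would, in place of code of your own. Each camera call takes 0.05 s, during which the arm holds its last target. There are 200 camera calls.

## Task

Make up the two locker repair kits: the blue tray gets the copper lock housing and the blue-centred steel token; the red tray gets the brass coin-slot bezel, the iron key ring and the red-centred steel token. Lay each one flat in the middle of its own white outline on the tray floor, the long ones lined up with their outlines. Leave the yellow-centred token, the grey lock housing and the padlock where they are.

Things in the scene. Friction and masses are not known exactly. Their poses are not given: they have to be found in the camera images.
- blue_tray: Blue fixed shallow tray, 220 mm along x, 160 along y; floor top 6 mm, rim top 10 mm above the origin (centre of underside, z up); rim 5 mm thick. Two white outlines on its floor: a rectangle for the copper lock housing centred at tray (x, y) = (45, 0) mm with its long side along tray x, and a disc for the blue-centred token centred at (-60, 0) mm.
- red_tray: Red fixed shallow tray, 220 mm along x, 160 along y; floor top 6 mm, rim top 10 mm above the origin (centre of underside, z up); rim 5 mm thick. White outlines on its floor, centres in tray (x, y): rectangle for the bezel (45, 38) mm, long side along x; disc for the red token (-60, 40) mm; key-ring silhouette along x, its fob at (0, -42) mm, ring end to +x.
- copper_housing: Copper-plated lock housing, a block 64 mm along its x, 46 mm along its y, 32 mm high, about 280 g, with a brass keyway disc (a 3 mm high, look-only detail) on top. Origin: centre of its underside, z up. Belongs in the blue tray, its long side along tray x (either way round).
- grey_housing: Grey-painted lock housing, a block 64 mm along its x, 46 mm along its y, 32 mm high, about 280 g, with a brass keyway disc (a 3 mm high, look-only detail) on top. Origin: centre of its underside, z up. Spare stock: stays where it is.
- brass_bezel: Brass coin-slot bezel, face up, about 200 g: base plate 70 mm along x, 44 along y, 6 thick, with a central raised boss 46 mm along x, 24 along y, top 24 mm above the underside, bearing the black slot; can be held by the boss. Origin: centre of underside, z up. Goes in the red tray, x along tray x, either way round.
- key_ring: Dark iron key ring, one rigid flat piece, about 220 g. At the origin (z up, underside) an upright block fob 26 mm along x, 16 along y, 28 high, to hold it by; to +x a ring, 43 mm outside, 7 thick, centre 28 mm off; to -x a key 7 mm thick, to 54 mm off, teeth 15 mm to +y. It balances about at the fob. Goes in the red tray, x along tray x, either way round.
- blue_token: Round steel token with a blue plastic centre on its top face, diameter 30 mm, 8 mm thick, lying flat, about 40 g. Origin: centre of its underside, z up. Belongs in the blue tray.
- red_token: Round steel token with a red plastic centre on its top face, diameter 30 mm, 8 mm thick, lying flat, about 40 g. Origin: centre of its underside, z up. Belongs in the red tray.
- yellow_token: Round steel token with a yellow plastic centre on its top face, diameter 30 mm, 8 mm thick, lying flat, about 40 g. Origin: centre of its underside, z up. Spare stock: stays where it is.
- padlock: Brass padlock lying flat, body 40 mm along its x, 44 mm along its y, 20 mm high, with a steel shackle reaching 46 mm to +x from the origin. Origin: centre of the body's underside, z up. Stays where it is.

How it is judged:
By the outcome, as a careful person would: the job done as asked, in the order asked, and still so for the second after the job is handed in, with the robot touching nothing.
It also fails if it takes over 122 s, if anything falls off the work surface, if the arm or the gripper's body presses on something with over 40 N, if the wrist force passes 120 N, or if a joint passes its speed limit or range.

## Working session

There is one attempt and no reset: what is moved stays moved. The work goes in short steps, Python scripts to look and compute and a tool call to move; the robot and the scene stay as the last step left them, time stands still between calls to the robot, and variables do not carry over. Pictures are saved under pics/ and viewed, at most 14 in all, crops included, and the job is handed in when it is done.

Besides the shell and the picture viewer there is one more tool, called after "Call:" by a JSON object that holds its "fn" and its "kwargs". jog_arm: Moves the arm, as the interface text tells. Shifts and turns lie within -1 to 1; 1 stands for 4 cm of shift or 4 degrees of turn. Its arguments: {"type":"object","properties":{"motion":{"type":"array","items":{"type":"number"}},"grip_force":{"type":"number"}},"required":["motion"]}

```bash
mkdir -p pics; ls; python3 - <<'E'
from rig import robot
import cv2,json
o=robot.get_obs();print(o);print(robot.tip_reach)
for n in("scene","side"):
    cv2.imwrite(f"pics/{n}0.png",robot.camera(n));c=robot.calibration(n);print(n,c)
print(robot.calibration("wrist"))
E
```

```text
pics
{'time': 0.0, 'q': array([-1.31153539e+00,  5.28461681e-01,  1.43391300e+00,  4.09277480e-05,
        1.18139641e+00, -1.78492271e-01]), 'joint_velocities': array([-0.00017563, -0.00088903,  0.00032192,  0.00040838,  0.00053422,
       -0.00100766]), 'joint_torque': array([-1.30293383e-04, -4.40041959e+01, -1.76596624e+01,  6.34090765e-02,
        5.82580583e-02, -1.63943096e-04]), 'position': array([ 0.26479633, -0.5653459 ,  0.23257097]), 'tool_rot': array([ 9.76143104e-01,  2.17125434e-01, -2.50674283e-05, -1.08909459e-03]), 'ft_force': array([-0.62143036, -0.25569192,  0.64936767]), 'moment': array([-0.05381709, -0.01970426,  0.00048021]), 'grip_force': 0.0, 'grip_width': 0.08706098058670368}
0.011
scene {'fx': 478.13601996496794, 'fy': 478.13601996496794, 'cx': 322.298557042269, 'cy': 194.69291585665286, 'R': array([[ 0.66364334,  0.74804808, -0.00126114],
       [ 0.49059117, -0.43650761, -0.75417598],
       [-0.56471039,  0.49988516, -0.65667115]]), 't': array([-0.3692279 , -0.2357076 ,  1.24748745])}
side {'fx': 429.3878957900551, 'fy': 429.3878957900551, 'cx': 319.5078737024105, 'cy': 201.45250177951826, 'R': array([[ 0.99992161,  0.0120891 ,  0.00326082],
       [ 0.00971174, -0.58442586, -0.81138899],
       [-0.00790326,  0.81135705, -0.58449745]]), 't': array([-0.54716558,  0.04347015,  0.98064406])}
{'fx': 354.16065105561023, 'fy': 354.16065105561023, 'cx': 321.3280552262674, 'cy': 199.36213160429259, 'T_tool_cam': array([[-6.39421026e-04, -9.64146332e-01, -2.65370384e-01,
         7.31010758e-02],
       [ 9.99999786e-01, -5.79808361e-04, -3.02975726e-04,
         8.76696284e-04],
       [ 1.38248967e-04, -2.65370521e-01,  9.64146497e-01,
        -1.51840135e-01],
       [ 0.00000000e+00,  0.00000000e+00,  0.00000000e+00,
         1.00000000e+00]])}
```

View pics/scene0.png

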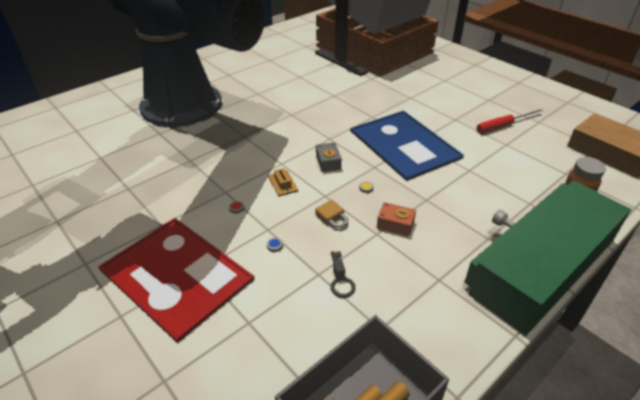

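View pics/side0.png

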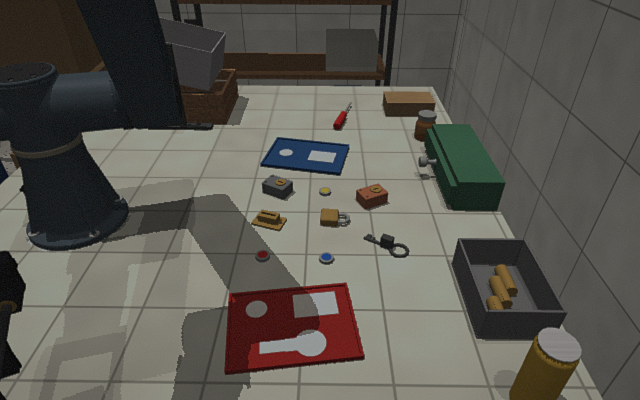

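The scene view shows both trays clearly: red at about (176,278), blue at (406,145). Between them are the red token (236,207), blue token (275,244), bezel (283,181), copper housing (397,218), key ring (341,272), padlock (331,213), grey housing (328,156) and yellow token (367,187). The side view agrees.

```bash
cat > h.py <<'E'
import numpy as np, cv2
from rig import robot
from scipy.spatial.transform import Rotation as Rt
def cam(name,obs=None):
    c=robot.calibration(name)
    K=np.array([[c["fx"],0,c["cx"]],[0,c["fy"],c["cy"]],[0,0,1]])
    if name=="wrist":
        o=obs or robot.get_obs(); T=np.eye(4); T[:3,:3]=Rt.from_quat(o["tool_rot"]).as_matrix(); T[:3,3]=o["position"]
        M=T@c["T_tool_cam"]; return K,M[:3,:3],M[:3,3]
    return K,c["R"].T,-c["R"].T@c["t"]
def ray(C,px,z):
    K,R,p=C; px=np.atleast_2d(px).astype(float)
    d=(R@np.linalg.inv(K)@np.c_[px,np.ones(len(px))].T).T
    return (p+d*((z-p[2])/d[:,2])[:,None])[:,:2]
def proj(C,X):
    K,R,p=C; q=K@R.T@(np.asarray(X,float)-p); return q[:2]/q[2]
E
python3 - <<'E'
from h import *
np.set_printoptions(precision=3,suppress=True)
S={"red":(236,206,.008),"blue":(275,243,.008),"yel":(367,187,.008),"bez":(283,180,.015),"cop":(397,218,.016),"grey":(328,156,.016),"key":(338,268,.014),"ring":(343,288,.004),"pad":(328,212,.01)}
D={"red":(263,255),"blue":(326,257),"yel":(325,191),"bez":(269,220),"cop":(372,195),"grey":(278,186),"key":(387,241),"ring":(400,250),"pad":(330,217)}
a,b=cam("scene"),cam("side")
for k,v in S.items(): print(k,ray(a,v[:2],v[2])[0],ray(b,D[k],v[2])[0])
print("Rtray",ray(a,[(175,220),(253,276),(177,338),(100,268)],.01).tolist()); print("Btray",ray(a,[(404,112),(462,155),(408,178),(351,129)],.01).tolist())
print("Bt side",ray(b,[(277,139),(349,142),(342,172),(263,164)],.01).tolist())
E
```

```text
red [ 0.433 -0.117] [ 0.433 -0.117]
blue [ 0.563 -0.12 ] [ 0.562 -0.121]
yel [0.564 0.116] [0.559 0.117]
bez [ 0.438 -0.004] [ 0.434 -0.01 ]
cop [0.671 0.086] [0.673 0.09 ]
grey [0.439 0.121] [0.442 0.125]
key [ 0.685 -0.079] [ 0.69  -0.076]
ring [ 0.716 -0.096] [ 0.717 -0.093]
pad [0.568 0.004] [0.571 0.009]
Rtray [[0.39159466642364593, -0.22704092567563408], [0.600832193214537, -0.1952160669575324], [0.622246484185897, -0.348933672836644], [0.4126583336653843, -0.3806508865479729]]
Btray [[0.42255167039410024, 0.3925040615847162], [0.6283178791010906, 0.3507729693649918], [0.6019673262279064, 0.1993198913602563], [0.38952393238139527, 0.2395699475563957]]
Bt side [[0.4151886609969517, 0.3874022493301402], [0.6300398330241382, 0.37229423680495366], [0.6041895448148342, 0.2037918570460353], [0.3906125813870809, 0.24122216640209515]]
```

Call:
{"fn": "jog_arm", "kwargs": {"motion": [0, 0, -0.4, 0, 0, 0.9, -1, 0, 0, -0.4, 0, 0, 0.9, -1, 0, 0, -0.4, 0, 0, 0.9, -1, 0, 0, -0.4, 0, 0, 0.9, -1, 0, 0, -0.4, 0, 0, 0.9, -1, 0, 0, -0.4, 0, 0, 0.9, -1, 0, 0, 0, 0, 0, 0.9, -1, 0.5, -1, 0, 0, 0, 0, -1, 0.5, -1, 0, 0, 0, 0, -1, 0.5, -1, 0, 0, 0, 0, -1, 0.5, -1, 0, 0, 0, 0, -1, 0.5, -1, 0, 0, 0, 0, -1]}}

```text
time: 1.6
position: [0.3657, -0.3646, 0.3291]
tool_rot: [1.0, -0.001, -0.0, -0.0]
ft_force: [0.8, -0.0, 0.1]
grip_width: 0.0868
grip_force: 0.0
```

Call:
{"fn": "jog_arm", "kwargs": {"motion": [0.5, -1, 0, 0, 0, 0, -1, 0.5, -1, 0, 0, 0, 0, -1, 0.5, -1, 0, 0, 0, 0, -1, 0.5, -1, 0, 0, 0, 0, -1, 0.5, -1, 0, 0, 0, 0, -1, 0.5, -1, 0, 0, 0, 0, -1, 0.5, -1, 0, 0, 0, 0, -1, 0.5, -1, 0, 0, 0, 0, -1, 0, -1, 0, 0, 0, 0, -1, 0, 0, 0, 0, 0, 0, -1, 0, 0, 0, 0, 0, 0, -1]}}

```text
time: 2.98
position: [0.5259, -0.0069, 0.3293]
tool_rot: [1.0, -0.001, -0.0, 0.0]
ft_force: [-0.3, -1.1, -0.3]
grip_width: 0.0868
grip_force: 0.0
```

```bash
python3 - <<'E'
from h import *
o=robot.get_obs();im=robot.camera("wrist");cv2.imwrite("pics/w1.png",im);np.save("w1.npy",im)
import pickle;pickle.dump(o,open("w1.pkl","wb"))
print(o["position"],Rt.from_quat(o["tool_rot"]).as_matrix().round(4).tolist(),o["joint_velocities"].round(3))
E
```

```text
[ 0.52594811 -0.00685768  0.32930353] [[1.0, -0.0016, -0.0005], [-0.0016, -1.0, -0.0006], [-0.0005, 0.0006, -1.0]] [-0.023  0.001 -0.002  0.002  0.002  0.002]
```

View pics/w1.png

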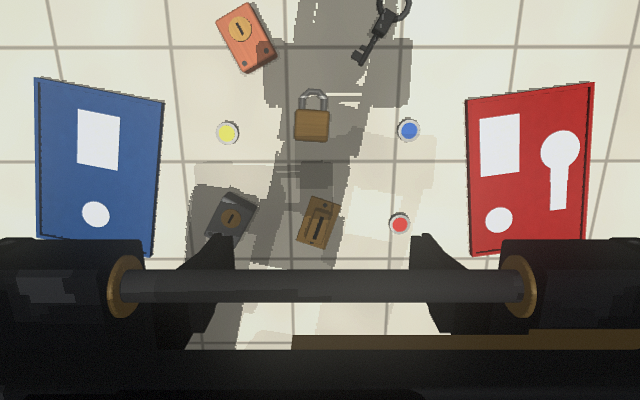

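The wrist view takes in nearly everything: both trays with all their outlines, the copper housing at (245,38), blue token (408,130), red token (400,224), and bezel (318,222). The key ring at (383,32) is cut off by the top edge.

```bash
python3 - <<'E'
from h import *
import pickle
np.set_printoptions(precision=4,suppress=True)
im=np.load("w1.npy");o=pickle.load(open("w1.pkl","rb"));C=cam("wrist",o)
hsv=cv2.cvtColor(im,cv2.COLOR_BGR2HSV);H,S,V=cv2.split(hsv)
def comps(m,amin,roi):
    z=np.zeros_like(m,np.uint8);x0,y0,x1,y1=roi;z[y0:y1,x0:x1]=m[y0:y1,x0:x1]
    cs,_=cv2.findContours(z,cv2.RETR_EXTERNAL,cv2.CHAIN_APPROX_NONE)
    return [c for c in cs if cv2.contourArea(c)>amin]
def show(name,m,amin,roi,z):
    for c in comps(m,amin,roi):
        P=ray(C,c[:,0],z).astype(np.float32);M=cv2.moments(P.reshape(-1,1,2))
        r=cv2.minAreaRect(P*1000); cen=np.array([M["m10"],M["m01"]])/M["m00"]
        b=cv2.boxPoints(r)
        e=max([b[1]-b[0],b[2]-b[1]],key=np.linalg.norm)
        print(name,c[:,0].mean(0).round(),"centroid",cen,"rect c",np.array(r[0])/1000,"size",np.array(r[1]),"long ang",np.degrees(np.arctan2(e[1],e[0]))%180)
white=((S<60)&(V>150)).astype(np.uint8)
show("Bwhite",white,200,(60,95,140,235),.006)
show("Rwhite",white,200,(475,95,582,240),.006)
show("Btray",((H>100)&(H<125)&(S>110)).astype(np.uint8)|0,3000,(0,60,175,238),.008)
show("Rtray",((H<8)|(H>172)).astype(np.uint8)&(S>120).astype(np.uint8),3000,(455,60,630,260),.008)
show("blue",((H>100)&(H<125)&(S>110)).astype(np.uint8),30,(380,100,440,160),.008)
show("red",(((H<8)|(H>172))&(S>110)).astype(np.uint8),30,(380,200,420,240),.008)
show("cop",((H<14)&(S>110)&(V>60)).astype(np.uint8),300,(200,0,290,90),.032)
show("bez",((H>8)&(H<28)&(S>120)).astype(np.uint8),100,(280,180,350,265),.006)
for (x,y) in [(240,45),(265,50),(245,65),(318,205),(303,225),(320,235)]:print((x,y),hsv[y,x])
cv2.imwrite("pics/crop1.png",np.hstack([cv2.resize(im[0:90,200:290],None,fx=4.4,fy=4.4,interpolation=2),cv2.resize(im[180:270,275:365],None,fx=4.4,fy=4.4,interpolation=2)]))
E
```

```text
Bwhite [ 95. 214.] centroid [0.4479 0.3107] rect c [0.4483 0.3108] size [38.0199 36.894 ] long ang 89.862755
Bwhite [ 98. 139.] centroid [0.5509 0.2897] rect c [0.5509 0.2897] size [54.394  72.0636] long ang 168.5082
Rwhite [498. 220.] centroid [ 0.4379 -0.2577] rect c [ 0.4381 -0.2578] size [37.2026 36.9656] long ang 23.552881
Rwhite [559. 169.] centroid [ 0.5164 -0.3297] rect c [ 0.5079 -0.3321] size [110.1136  51.4493] long ang 10.823767
Rwhite [499. 145.] centroid [ 0.5428 -0.2452] rect c [ 0.5425 -0.2451] size [78.0877 52.2572] long ang 7.959721
Btray [ 93. 161.] centroid [0.5142 0.3   ] rect c [0.507  0.2993] size [160.4376 219.6705] long ang 168.54677
Rtray [529. 168.] centroid [ 0.5075 -0.2885] rect c [ 0.5029 -0.2884] size [221.0517 162.8943] long ang 7.9246225
blue [409. 130.] centroid [ 0.5628 -0.1227] rect c [ 0.5629 -0.1225] size [19.1016 18.7776] long ang 46.9055
red [400. 224.] centroid [ 0.4322 -0.1177] rect c [ 0.4318 -0.1178] size [19.705  18.3727] long ang 2.9507375
cop [245.  37.] centroid [0.6721 0.0817] rect c [0.6717 0.0813] size [62.9953 45.0317] long ang 27.763182
bez [311. 233.] centroid [0.4205 0.0108] rect c [0.4213 0.0039] size [38.936  39.8406] long ang 160.6546
(240, 45) [  9 132 219]
(265, 50) [20 31 73]
(245, 65) [ 10  57 126]
(318, 205) [ 19 110  95]
(303, 225) [ 18 122 117]
(320, 235) [ 17 119 116]
```

View pics/crop1.png

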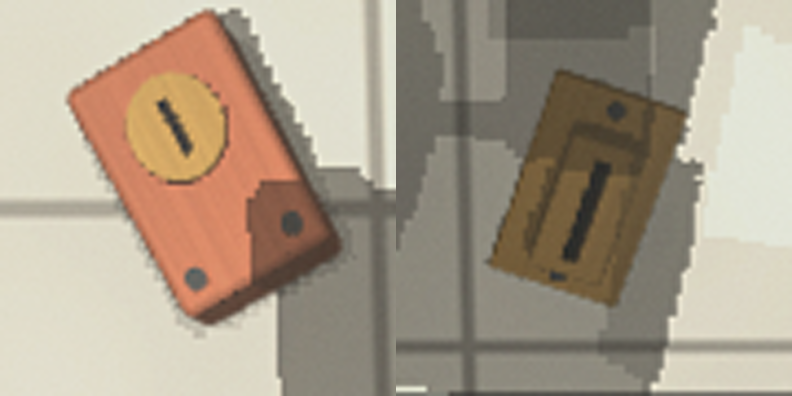

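The crop shows the copper top face's four corners, near (72,97), (212,10) and (338,242), with the fourth at the lower left. The bezel plate corners are at about (560,70), (688,112), (618,305) and (490,262). The tray geometry checks out: the outlines are 105 mm apart, as the given sizes require.

```bash
cat >> h.py <<'E'
def go(x,y,z,yaw):
    o=robot.get_obs();R=Rt.from_quat(o["tool_rot"]).as_matrix();p=o["position"]
    y0=np.degrees(np.arctan2(R[1,0],R[0,0])); t=(y0-yaw+180)%360-180
    a=np.radians(yaw);d=np.array([x,y,z])-p
    print("t",round(o["time"],2),"p",p.round(4),"yaw",round(y0,2),"| turn units",round(t/4,2),"then tool xyz units",round((np.cos(a)*d[0]+np.sin(a)*d[1])/.04,2),round((np.sin(a)*d[0]-np.cos(a)*d[1])/.04,2),round(-d[2]/.04,2), "| grip",round(o["grip_width"],4),round(o["grip_force"],1))
E
python3 - <<'E'
from h import *
import pickle
o=pickle.load(open("w1.pkl","rb"));C=cam("wrist",o)
P=ray(C,[(312.3,195.9),(341.4,205.5),(325.5,249.3),(296.4,239.5)],.006)
e=P[0]-P[3]+P[1]-P[2];print("bez",P.mean(0),np.linalg.norm(P-np.roll(P,1,0),axis=1),np.degrees(np.arctan2(e[1],e[0])))
go(.6718,.0815,.06,27.76)
E
```

```text
bez [ 0.43369475 -0.00369146] [0.06884957 0.0429078  0.06967687 0.04452498] -19.221863638069145
t 3.02 p [ 0.526  -0.0073  0.3294] yaw -0.15 | turn units -6.98 then tool xyz units 4.26 -0.27 6.73 | grip 0.0869 0.0
```

Call:
{"fn": "jog_arm", "kwargs": {"motion": [0, 0, 0.6, 0, 0, -1, -1, 0, 0, 0.6, 0, 0, -1, -1, 0, 0, 0.6, 0, 0, -1, -1, 0, 0, 0.6, 0, 0, -1, -1, 0, 0, 0.6, 0, 0, -1, -1, 0, 0, 0.6, 0, 0, -1, -1, 0, 0, 0.6, 0, 0, -1, -1, 1, 0, 0, 0, 0, 0, -1, 1, 0, 0, 0, 0, 0, -1, 1, -0.2, 0, 0, 0, 0, -1, 0.2, 0, 0, 0, 0, 0, -1, 0, 0, 0, 0, 0, 0, -1]}}

```text
time: 4.53
position: [0.6352, 0.0593, 0.1611]
tool_rot: [0.971, 0.241, -0.001, 0.0]
ft_force: [-0.4, -0.7, -0.1]
grip_width: 0.0872
grip_force: 0.0
```

```bash
cat >> h.py <<'E'
def rect(C,m,z,roi=None):
    m=m.astype(np.uint8)
    if roi: k=np.zeros_like(m);x0,y0,x1,y1=roi;k[y0:y1,x0:x1]=m[y0:y1,x0:x1];m=k
    cs,_=cv2.findContours(m,cv2.RETR_EXTERNAL,cv2.CHAIN_APPROX_NONE)
    c=max(cs,key=cv2.contourArea);P=ray(C,c[:,0],z).astype(np.float32)
    r=cv2.minAreaRect(P*1000);b=cv2.boxPoints(r);e=max([b[1]-b[0],b[2]-b[1]],key=np.linalg.norm)
    M=cv2.moments(P.reshape(-1,1,2)*1000)
    print("px",c[:,0].min(0),c[:,0].max(0),"c",np.round(r[0],1),"centroid",np.round([M["m10"]/M["m00"],M["m01"]/M["m00"]],1),"size",np.round(r[1],1),"ang",round(float(np.degrees(np.arctan2(e[1],e[0])))%180,2))
def snap(n):
    o=robot.get_obs();im=robot.camera("wrist");cv2.imwrite(f"pics/{n}.png",im)
    return cam("wrist",o),im,cv2.split(cv2.cvtColor(im,cv2.COLOR_BGR2HSV))
E
python3 - <<'E'
from h import *
C,im,(H,S,V)=snap("w2")
rect(C,(H<14)&(S>100)&(V>60),.032)
go(.6718,.0815,.017,27.76)
E
```

```text
px [288 100] [345 179] c [672.4  82. ] centroid [672.3  82.1] size [61.6 45. ] ang 27.81
t 4.58 p [0.6345 0.0591 0.1611] yaw 27.82 | turn units 0.01 then tool xyz units 1.08 -0.06 3.6 | grip 0.0869 0.0
```

View pics/w2.png

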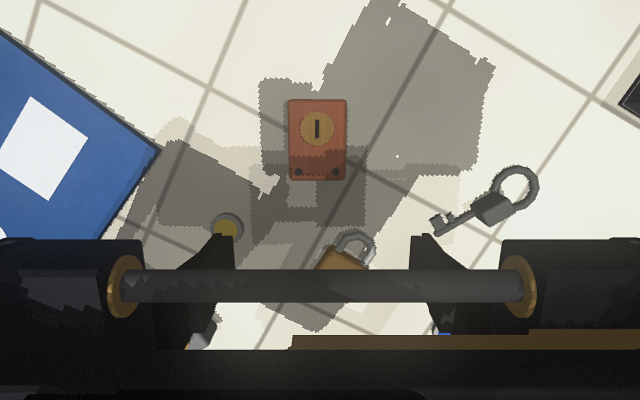

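The picture shows the copper housing at (317,140), square to the jaws, agreeing with the first measurement to 1 mm. The key ring is fully visible, with its fob at (495,208) and ring at (514,187).

Call:
{"fn": "jog_arm", "kwargs": {"motion": [0.6, 0, 0, 0, 0, 0, -1, 0.5, -0.06, 0, 0, 0, 0, -1, 0, 0, 1, 0, 0, 0, -1, 0, 0, 1, 0, 0, 0, -1, 0, 0, 1, 0, 0, 0, -1, 0, 0, 0.4, 0, 0, 0, -1, 0, 0, 0.2, 0, 0, 0, -1, 0, 0, 0, 0, 0, 0, 1, 0, 0, 0, 0, 0, 0, 1, 0, 0, 0, 0, 0, 0, 1, 0, 0, 0, 0, 0, 0, 1, 0, 0, 0, 0, 0, 0, 1], "grip_force": 30}}

```text
time: 6.08
position: [0.6734, 0.0832, 0.0179]
tool_rot: [0.971, 0.241, 0.0, -0.0]
ft_force: [-0.2, -0.9, -0.7]
grip_width: 0.0461
grip_force: 30.0
```

```bash
python3 - <<'E'
from h import *
go(.5509,.2897,.1,-11.5)
im=cv2.imread("pics/w2.png");k=np.zeros((400,640),np.uint8);g=im.max(2)
print(g[208,495],g[187,514],g[187,497],g[225,440],g[180,560])
cv2.imwrite("pics/kc.png",cv2.resize(im[150:250,420:560],None,fx=5,fy=5,interpolation=2))
E
```

```text
t 6.08 p [0.6734 0.0832 0.0179] yaw 27.88 | turn units 9.85 then tool xyz units -4.03 -4.45 -2.05 | grip 0.0461 30.0
108 238 110 97 239
```

View pics/kc.png

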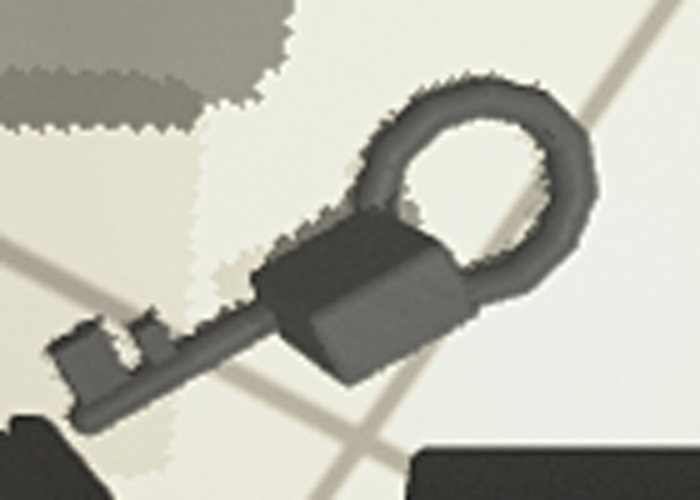

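The crop shows the key ring's fob top face, the light quad with corners (312,322), (435,248), (478,308) and (350,385). The ring centre is near (479,190), and the teeth are on the far left.

```bash
python3 - <<'E'
from h import *
# pose at snap w2: p (.6345..,.0591,.1611) yaw 27.82
o={"position":np.array([.6348,.0592,.1611]),"tool_rot":(Rt.from_euler("z",27.82,degrees=True)*Rt.from_quat([1,0,0,0])).as_quat()}
C=cam("wrist",o)
f=np.array([(312,322),(435,248),(478,308),(350,385)])/5+[420,150]
P=ray(C,f,.028);e=P[1]-P[0]+P[2]-P[3]
print(P.mean(0),np.linalg.norm(P-np.roll(P,1,0),axis=1),np.degrees(np.arctan2(e[1],e[0])))
r=ray(C,[np.array([479,190])/5+[420,150]],.005)[0];t=ray(C,[np.array([85,420])/5+[420,150]],.005)[0];d=r-P.mean(0);print(r,np.linalg.norm(d),np.degrees(np.arctan2(d[1],d[0])),t,np.degrees(np.arctan2(*(r-t)[::-1])),np.linalg.norm(r-t))
E
```

```text
[ 0.68944601 -0.08203796] [0.01373374 0.02297169 0.01362759 0.02412904] -27.662201119486983
[ 0.71518503 -0.09585326] 0.029212321962619376 -28.22447546104057 [ 0.64534766 -0.05733039] -28.881494119158273 0.07975757739909486
```

Call:
{"fn": "jog_arm", "kwargs": {"motion": [0, 0, -0.5, 0, 0, 0, 1, 0, 0, -1, 0, 0, 1, 1, 0, 0, -0.6, 0, 0, 1, 1, 0, 0, 0, 0, 0, 1, 1, 0, 0, 0, 0, 0, 1, 1, 0, 0, 0, 0, 0, 1, 1, 0, 0, 0, 0, 0, 1, 1, 0, 0, 0, 0, 0, 1, 1, 0, 0, 0, 0, 0, 1, 1, 0, 0, 0, 0, 0, 1, 1, 0, 0, 0, 0, 0, 0.9, 1, 0, 0, 0, 0, 0, 0, 1]}}

```text
time: 7.58
position: [0.6731, 0.0831, 0.1022]
tool_rot: [0.995, -0.102, -0.0, -0.0]
ft_force: [0.8, -0.8, -3.3]
grip_width: 0.0457
grip_force: 30.0
```

Call:
{"fn": "jog_arm", "kwargs": {"motion": [-0.8, -0.9, 0, 0, 0, 0, 1, -0.8, -0.9, 0, 0, 0, 0, 1, -0.8, -0.9, 0, 0, 0, 0, 1, -0.8, -0.9, 0, 0, 0, 0, 1, -0.8, -0.85, 0, 0, 0, 0, 1, 0, 0, 0, 0, 0, 0, 1, 0, 0, 0, 0, 0, 0, 1]}}

```text
time: 8.45
position: [0.5532, 0.2899, 0.102]
tool_rot: [0.995, -0.101, 0.001, 0.0]
ft_force: [0.0, -1.0, -2.1]
grip_width: 0.046
grip_force: 30.0
```

```bash
python3 - <<'E'
from h import *
go(.5523,.2894,.023,-11.5)
E
```

```text
t 8.45 p [0.5532 0.2899 0.102 ] yaw -11.63 | turn units -0.03 then tool xyz units -0.02 0.02 1.98 | grip 0.046 30.0
```

Call:
{"fn": "jog_arm", "kwargs": {"motion": [-0.02, 0.02, 0.6, 0, 0, 0, 1, 0, 0, 0.6, 0, 0, 0, 1, 0, 0, 0.4, 0, 0, 0, 1, 0, 0, 0.2, 0, 0, 0, 1, 0, 0, 0.1, 0, 0, 0, 1, 0, 0, 0.05, 0, 0, 0, 1, 0, 0, 0, 0, 0, 0, 1, 0, 0, 0, 0, 0, 0, -0.4, 0, 0, 0, 0, 0, 0, -0.4, 0, 0, 0, 0, 0, 0, -0.4, 0, 0, 0, 0, 0, 0, -0.4]}}

```text
time: 9.82
position: [0.5519, 0.2893, 0.0238]
tool_rot: [0.995, -0.102, 0.0, -0.0]
ft_force: [-0.3, 0.4, -0.4]
grip_width: 0.0608
grip_force: 0.0
```

```bash
python3 - <<'E'
from h import *
go(.5628,-.1226,.2,-11.5)
E
```

```text
t 9.82 p [0.5519 0.2893 0.0238] yaw -11.71 | turn units -0.05 then tool xyz units 2.32 10.04 -4.41 | grip 0.0608 0.0
```

Call:
{"fn": "jog_arm", "kwargs": {"motion": [0, 0, -0.5, 0, 0, 0, -0.4, 0, 0, -1, 0, 0, 0, -0.4, 0, 0, -1, 0, 0, 0, -0.4, 0, 0, -1, 0, 0, 0, -0.4, -0.8, 0, -0.5, 0, 0, 0, -0.4, -0.8, 0, 0, 0, 0, 0, -0.4, 0, 0, 0, 0, 0, 0, -0.4, 0, 0, 0, 0, 0, 0, -0.4]}}

```text
time: 10.82
position: [0.4902, 0.3024, 0.1846]
tool_rot: [0.995, -0.102, 0.001, -0.0]
ft_force: [-0.0, 0.2, -0.4]
grip_width: 0.0606
grip_force: 0.0
```

```bash
python3 - <<'E'
from h import *
C,im,(H,S,V)=snap("w3")
cv2.imwrite("pics/w3c.png",im[0:260])
print([proj(C,(x,y,.006)).round() for x,y in((.5509,.2897),(.4479,.3107))])
rect(C,((H<16)|(H>170))&(S>90)&(V>40),.038)
go(.5628,-.1226,.16,-11.5)
E
```

```text
[array([321., 115.]), array([322., 225.])]
px [294  76] [349 154] c [551.4 289.3] centroid [551.4 289.4] size [45.  62.4] ang 168.27
t 10.88 p [0.4905 0.3023 0.1842] yaw -11.73 | turn units -0.06 then tool xyz units 3.89 10.05 0.61 | grip 0.0611 0.0
```

View pics/w3c.png

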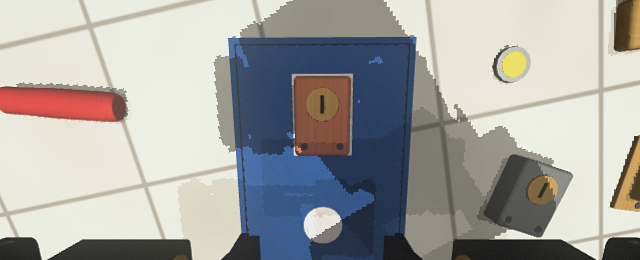

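The copper housing at (322,115) sits centred on its rectangle with an even white border. It is within 1 mm and square.

Call:
{"fn": "jog_arm", "kwargs": {"motion": [0.25, 1, 0, 0, 0, 0, -0.4, 0.25, 1, 0, 0, 0, 0, -0.4, 0.25, 1, 0, 0, 0, 0, -0.4, 0.25, 1, 0, 0, 0, 0, -0.4, 0.25, 1, 0, 0, 0, 0, -0.4, 0.25, 1, 0, 0, 0, 0, -0.4, 0.25, 1, 0, 0, 0, 0, -0.4, 0.25, 1, 0, 0, 0, 0, -0.4, 0.25, 1, 0, 0, 0, 0, -0.4, 0.25, 1, 0, 0, 0, 0, -0.4, 0, 0, 0, 0, 0, 0, -0.4, 0, 0, 0, 0, 0, 0, -0.4]}}

```text
time: 12.38
position: [0.5058, -0.1099, 0.1833]
tool_rot: [0.995, -0.103, -0.0, -0.0]
ft_force: [0.0, -0.4, -0.5]
grip_width: 0.0608
grip_force: 0.0
```

```bash
python3 - <<'E'
from h import *
C,im,(H,S,V)=snap("w4");u,v=proj(C,(.5628,-.1226,.008)).astype(int);print(u,v)
rect(C,(H>100)&(H<125)&(S>90),.008,(u-35,v-35,u+35,v+35))
go(.5628,-.1226,.0125,-11.5)
E
```

```text
321 119
px [311 108] [333 130] c [ 562.8 -122.6] centroid [ 562.8 -122.5] size [19.9 19.4] ang 78.18
t 12.43 p [ 0.5057 -0.1093  0.1833] yaw -11.72 | turn units -0.05 then tool xyz units 1.47 0.04 4.27 | grip 0.0612 0.0
```

Call:
{"fn": "jog_arm", "kwargs": {"motion": [0.8, 0.04, 0.8, 0, 0, 0, -0.4, 0.67, 0, 0.9, 0, 0, 0, -0.4, 0, 0, 0.9, 0, 0, 0, -0.4, 0, 0, 0.8, 0, 0, 0, -0.4, 0, 0, 0.5, 0, 0, 0, -0.4, 0, 0, 0.3, 0, 0, 0, -0.4, 0, 0, 0.07, 0, 0, 0, -0.4, 0, 0, 0, 0, 0, 0, -0.4, 0, 0, 0, 0, 0, 0, 1, 0, 0, 0, 0, 0, 0, 1, 0, 0, 0, 0, 0, 0, 1, 0, 0, 0, 0, 0, 0, 1], "grip_force": 15}}

```text
time: 13.92
position: [0.5632, -0.1233, 0.0129]
tool_rot: [0.995, -0.102, 0.0, 0.0]
ft_force: [-0.7, 0.1, 1.5]
grip_width: 0.0291
grip_force: 15.2
```

```bash
python3 - <<'E'
from h import *
go(.4479,.3107,.09,-11.5)
E
```

```text
t 13.93 p [ 0.5632 -0.1233  0.0129] yaw -11.72 | turn units -0.06 then tool xyz units -4.99 -10.06 -1.93 | grip 0.0291 15.2
```

Call:
{"fn": "jog_arm", "kwargs": {"motion": [0, 0, -1, 0, 0, 0, 1, 0, 0, -0.9, 0, 0, 0, 1, -0.5, -1, 0, 0, 0, 0, 1, -0.5, -1, 0, 0, 0, 0, 1, -0.5, -1, 0, 0, 0, 0, 1, -0.5, -1, 0, 0, 0, 0, 1, -0.5, -1, 0, 0, 0, 0, 1, -0.5, -1, 0, 0, 0, 0, 1, -0.5, -1, 0, 0, 0, 0, 1, -0.5, -1, 0, 0, 0, 0, 1, -0.5, -1, 0, 0, 0, 0, 1, -0.48, -1, 0, 0, 0, 0, 1]}}

```text
time: 15.42
position: [0.4487, 0.3102, 0.0887]
tool_rot: [0.995, -0.102, -0.0, 0.0]
ft_force: [-0.1, 0.3, -0.7]
grip_width: 0.0291
grip_force: 15.0
```

Call:
{"fn": "jog_arm", "kwargs": {"motion": [0, -0.06, 0, 0, 0, 0, 1, 0, 0, 0, 0, 0, 0, 1, 0, 0, 0, 0, 0, 0, 1]}}

```text
time: 15.8
position: [0.45, 0.31, 0.0887]
tool_rot: [0.995, -0.103, -0.0, 0.0]
ft_force: [0.8, 0.1, -0.6]
grip_width: 0.0288
grip_force: 15.0
```

```bash
python3 - <<'E'
from h import *
go(.4484,.3106,.0189,-11.7)
E
```

```text
t 15.8 p [0.45   0.31   0.0887] yaw -11.8 | turn units -0.03 then tool xyz units -0.04 -0.01 1.74 | grip 0.0288 15.0
```

Call:
{"fn": "jog_arm", "kwargs": {"motion": [-0.03, 0, 0.6, 0, 0, 0, 1, 0, 0, 0.6, 0, 0, 0, 1, 0, 0, 0.3, 0, 0, 0, 1, 0, 0, 0.15, 0, 0, 0, 1, 0, 0, 0.07, 0, 0, 0, 1, 0, 0, 0.02, 0, 0, 0, 1, 0, 0, 0, 0, 0, 0, 1, 0, 0, 0, 0, 0, 0, 0, 0, 0, 0, 0, 0, 0, 0, 0, 0, 0, 0, 0, 0, 0, 0, 0, 0, 0, 0, 0, 0]}}

```text
time: 17.18
position: [0.4486, 0.3115, 0.0192]
tool_rot: [0.995, -0.102, 0.0, -0.0]
ft_force: [0.4, 0.1, 0.2]
grip_width: 0.0435
grip_force: 0.0
```

Call:
{"fn": "jog_arm", "kwargs": {"motion": [0, 0, -0.5, 0, 0, 0, 0, 0, 0, -1, 0, 0, 0, 0, 0, 0, -1, 0, 0, 0, 0, -0.5, 0, -1, 0, 0, 0, 0, -1, 0, -0.5, 0, 0, 0, 0, 0, 0, 0, 0, 0, 0, 0, 0, 0, 0, 0, 0, 0, 0]}}

```text
time: 18.05
position: [0.3902, 0.3238, 0.1792]
tool_rot: [0.995, -0.102, 0.0, -0.0]
ft_force: [0.4, -0.3, -0.1]
grip_width: 0.0433
grip_force: 0.0
```

```bash
python3 - <<'E'
from h import *
C,im,(H,S,V)=snap("w5");cv2.imwrite("pics/w5c.png",im[0:260])
u,v=proj(C,(.4479,.3107,.014)).astype(int);print(u,v)
m=((V>140)&(S<70))|((H>95)&(H<112)&(V>150))
rect(C,m,.006,(u-35,v-35,u+35,v+35))
go(.4337,-.0037,.17,-19.2)
E
```

```text
322 119
px [297  97] [344 139] c [448.5 312.3] centroid [447.6 310.5] size [42.4 36.7] ang 78.28
t 18.1 p [0.3905 0.3236 0.1788] yaw -11.73 | turn units 1.87 then tool xyz units 3.71 7.37 0.22 | grip 0.0436 0.0
```

View pics/w5c.png

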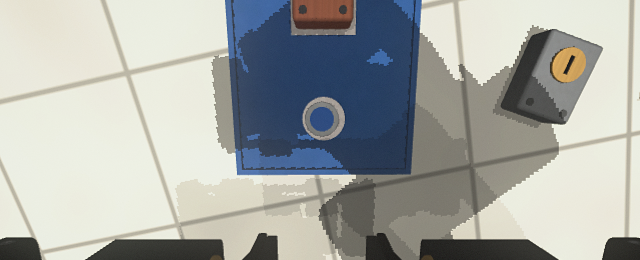

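The blue token at (321,119) is concentric with its disc.

Call:
{"fn": "jog_arm", "kwargs": {"motion": [0, 0, 0, 0, 0, 0.95, 0, 0, 0, 0, 0, 0, 0.95, 0, 0.35, 0.95, 0, 0, 0, 0, 0, 0.35, 0.95, 0, 0, 0, 0, 0, 0.35, 0.95, 0, 0, 0, 0, 0, 0.35, 0.95, 0, 0, 0, 0, 0, 0.35, 0.95, 0, 0, 0, 0, 0, 0.35, 0.9, 0, 0, 0, 0, 0, 0.35, 0.9, 0, 0, 0, 0, 0, 0.25, 0.8, 0, 0, 0, 0, 0, 0, 0, 0, 0, 0, 0, 0, 0, 0, 0, 0, 0, 0, 0]}}

```text
time: 19.6
position: [0.3945, 0.0105, 0.1787]
tool_rot: [0.986, -0.168, -0.001, -0.0]
ft_force: [-0.2, 0.4, -0.2]
grip_width: 0.0435
grip_force: 0.0
```

```bash
python3 - <<'E'
from h import *
C,im,(H,S,V)=snap("w6");u,v=proj(C,(.4337,-.0037,.006)).astype(int);print(u,v)
cv2.imwrite("pics/w6c.png",cv2.resize(im[v-70:v+70,u-90:u+90],None,fx=4,fy=4,interpolation=2))
rect(C,(H>8)&(H<28)&(S>95),.006,(u-60,v-60,u+60,v+60))
go(.4337,-.0037,.0205,-19.2)
E
```

```text
321 138
px [296 100] [344 176] c [433.2  -2.4] centroid [433.2  -2.3] size [43.4 68.4] ang 160.76
t 19.65 p [0.3944 0.0109 0.1788] yaw -19.31 | turn units -0.03 then tool xyz units 1.05 0.02 3.96 | grip 0.0433 0.0
```

View pics/w6c.png

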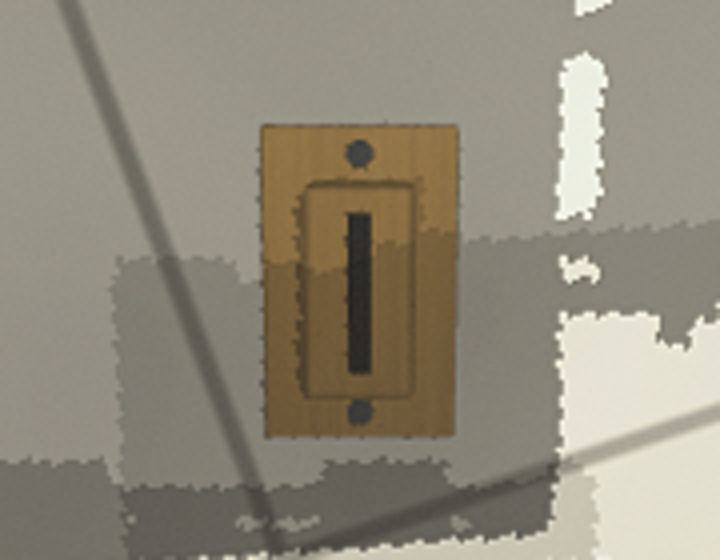

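The bezel shows square to the jaws, its plate spanning (262,125)–(458,436) in the crop with the boss in the middle.

Call:
{"fn": "jog_arm", "kwargs": {"motion": [0.5, 0, 0.8, 0, 0, 0, 0, 0.53, -0.01, 0.9, 0, 0, 0, 0, 0, 0, 0.9, 0, 0, 0, 0, 0, 0, 0.8, 0, 0, 0, 0, 0, 0, 0.4, 0, 0, 0, 0, 0, 0, 0.16, 0, 0, 0, 0, 0, 0, 0, 0, 0, 0, 0, 0, 0, 0, 0, 0, 0, 1, 0, 0, 0, 0, 0, 0, 1, 0, 0, 0, 0, 0, 0, 1, 0, 0, 0, 0, 0, 0, 1], "grip_force": 30}}

```text
time: 21.02
position: [0.4339, -0.0029, 0.0213]
tool_rot: [0.986, -0.168, 0.001, 0.0]
ft_force: [0.4, 0.8, 6.7]
grip_width: 0.0235
grip_force: 30.0
```

```bash
python3 - <<'E'
from h import *
go(.5428,-.2452,.1,7.93)
E
```

```text
t 21.02 p [ 0.4339 -0.0029  0.0213] yaw -19.33 | turn units -6.81 then tool xyz units 1.86 6.38 -1.97 | grip 0.0235 30.0
```

Call:
{"fn": "jog_arm", "kwargs": {"motion": [0, 0, -0.4, 0, 0, 0, 1, 0, 0, -0.8, 0, 0, -0.9, 1, 0, 0, -0.8, 0, 0, -0.9, 1, 0, 0, 0, 0, 0, -1, 1, 0, 0, 0, 0, 0, -1, 1, 0, 0, 0, 0, 0, -1, 1, 0, 0, 0, 0, 0, -1, 1, 0, 0, 0, 0, 0, -1, 1, 0.3, 1, 0, 0, 0, 0, 1, 0.3, 1, 0, 0, 0, 0, 1, 0.3, 1, 0, 0, 0, 0, 1, 0.3, 1, 0, 0, 0, 0, 1]}}

```text
time: 22.52
position: [0.5028, -0.1557, 0.1003]
tool_rot: [0.998, 0.069, -0.001, -0.0]
ft_force: [-0.0, 1.3, -3.0]
grip_width: 0.0234
grip_force: 30.0
```

Call:
{"fn": "jog_arm", "kwargs": {"motion": [0.3, 1, 0, 0, 0, 0, 1, 0.3, 1, 0, 0, 0, 0, 1, 0.08, 0.38, 0, 0, 0, 0, 1, 0, 0, 0, 0, 0, 0, 1, 0, 0, 0, 0, 0, 0, 1]}}

```text
time: 23.15
position: [0.5414, -0.2431, 0.1002]
tool_rot: [0.998, 0.069, -0.001, -0.001]
ft_force: [0.9, 0.2, -2.5]
grip_width: 0.0241
grip_force: 30.0
```

```bash
python3 - <<'E'
from h import *
go(.5436,-.2451,.0273,7.93)
E
```

```text
t 23.15 p [ 0.5414 -0.2431  0.1002] yaw 7.92 | turn units -0.0 then tool xyz units 0.05 0.06 1.82 | grip 0.0241 30.0
```

Call:
{"fn": "jog_arm", "kwargs": {"motion": [0.05, 0.06, 0.6, 0, 0, 0, 1, 0, 0, 0.6, 0, 0, 0, 1, 0, 0, 0.3, 0, 0, 0, 1, 0, 0, 0.2, 0, 0, 0, 1, 0, 0, 0.1, 0, 0, 0, 1, 0, 0, 0.03, 0, 0, 0, 1, 0, 0, 0, 0, 0, 0, 1, 0, 0, 0, 0, 0, 0, 0.2, 0, 0, 0, 0, 0, 0, 0.2, 0, 0, 0, 0, 0, 0, 0.2]}}

```text
time: 24.4
position: [0.5456, -0.2475, 0.0279]
tool_rot: [0.998, 0.069, 0.0, 0.0]
ft_force: [-0.5, -0.1, -0.2]
grip_width: 0.0344
grip_force: 0.0
```

Call:
{"fn": "jog_arm", "kwargs": {"motion": [0, 0, -0.5, 0, 0, 0, 0.2, 0, 0, -1, 0, 0, 0, 0, 0, 0, -1, 0, 0, 0, 0, -0.5, 0, -1, 0, 0, 0, 0, -0.9, 0, -0.5, 0, 0, 0, 0, 0, 0, 0, 0, 0, 0, 0, 0, 0, 0, 0, 0, 0, 0]}}

```text
time: 25.28
position: [0.4901, -0.2551, 0.1876]
tool_rot: [0.998, 0.069, 0.0, 0.0]
ft_force: [-0.3, 0.2, 0.2]
grip_width: 0.0434
grip_force: 0.0
```

```bash
python3 - <<'E'
from h import *
C,im,(H,S,V)=snap("w7");cv2.imwrite("pics/w7c.png",im[0:260])
u,v=proj(C,(.5428,-.2452,.012)).astype(int);print(u,v)
rect(C,(H>11)&(H<30)&(S>95),.012,(u-60,v-60,u+60,v+60))
go(.6895,-.0818,.18,-28.2)
E
```

```text
317 124
px [297  83] [346 161] c [ 544.6 -248.3] centroid [ 544.7 -248.3] size [69.1 43.5] ang 7.82
t 25.32 p [ 0.4903 -0.255   0.1871] yaw 7.88 | turn units 9.02 then tool xyz units 2.34 -6.17 0.18 | grip 0.0437 0.0
```

View pics/w7c.png

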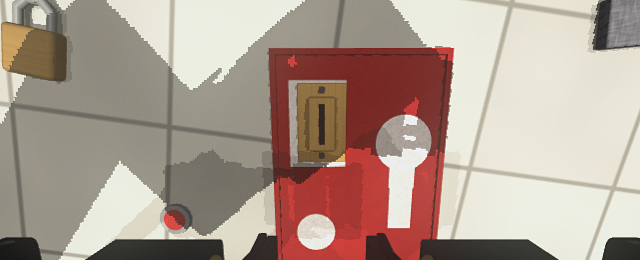

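The bezel at (321,123) sits about 3 px right of the outline's centre, so it needs mending. I'll measure the outline in this same view.

```bash
python3 - <<'E'
from h import *
im=cv2.imread("pics/w7.png");C=cam("wrist");H,S,V=cv2.split(cv2.cvtColor(im,cv2.COLOR_BGR2HSV))
w=((S<70)&(V>95))|((H>11)&(H<30)&(S>95))
m=cv2.morphologyEx(w.astype(np.uint8),cv2.MORPH_CLOSE,np.ones((7,7)))
rect(C,m,.006,(275,70,365,175))
rect(C,(S<70)&(V>95),.006,(290,200,345,257))
rect(C,(S<70)&(V>80),.006,(368,100,440,235))
o=robot.get_obs();print(o["position"])
E
```

```text
px [288  80] [346 166] c [ 542.7 -244.4] centroid [ 542.8 -244.5] size [77.6 52.1] ang 7.85
px [298 214] [334 249] c [ 438.2 -257.3] centroid [ 438.2 -257.2] size [37.2 36.2] ang 7.85
px [376 115] [430 227] c [ 508.2 -331.4] centroid [ 516.6 -329.1] size [109.2  50.6] ang 10.19
[ 0.49027103 -0.25500652  0.18712964]
```

Call:
{"fn": "jog_arm", "kwargs": {"motion": [0.7, 0, 0.5, 0, 0, 0, 0.1, 0.7, 0, 1, 0, 0, 0, 0.1, 0, 0, 1, 0, 0, 0, 0.1, 0, 0, 1, 0, 0, 0, 0.1, 0, 0, 0.35, 0, 0, 0, 0.1, 0, 0, 0.14, 0, 0, 0, 0.1, 0, 0, 0, 0, 0, 0, 0.1, 0, 0, 0, 0, 0, 0, 1, 0, 0, 0, 0, 0, 0, 1, 0, 0, 0, 0, 0, 0, 1, 0, 0, 0, 0, 0, 0, 1]}}

```text
time: 26.7
position: [0.5458, -0.2477, 0.0291]
tool_rot: [0.998, 0.069, 0.001, 0.001]
ft_force: [0.6, 0.4, 5.5]
grip_width: 0.0237
grip_force: 30.0
```

Call:
{"fn": "jog_arm", "kwargs": {"motion": [0, 0, -0.15, 0, 0, 0, 1, 0, 0, 0, 0, 0, 0, 1, -0.04, -0.1, 0, 0, 0, 0, 1, 0, 0, 0, 0, 0, 0, 1, 0, 0, 0, 0, 0, 0, 1, 0, 0, 0.1, 0, 0, 0, 1, 0, 0, 0.05, 0, 0, 0, 1, 0, 0, 0, 0, 0, 0, 1, 0, 0, 0, 0, 0, 0, 1]}}

```text
time: 27.82
position: [0.5433, -0.2437, 0.029]
tool_rot: [0.998, 0.069, 0.0, 0.0]
ft_force: [-1.1, 0.6, 6.2]
grip_width: 0.0237
grip_force: 30.0
```

```bash
python3 - <<'E'
from h import *
go(.5442,-.2435,.0279,7.9)
E
```

```text
t 27.82 p [ 0.5433 -0.2437  0.029 ] yaw 7.89 | turn units -0.0 then tool xyz units 0.02 -0.0 0.03 | grip 0.0237 30.0
```

Release, back off and check.

Call:
{"fn": "jog_arm", "kwargs": {"motion": [0, 0, 0, 0, 0, 0, 0.2, 0, 0, 0, 0, 0, 0, 0.2, 0, 0, 0, 0, 0, 0, 0.2, 0, 0, -0.5, 0, 0, 0, 0.2, 0, 0, -1, 0, 0, 0, 0, 0, 0, -1, 0, 0, 0, 0, -0.5, 0, -1, 0, 0, 0, 0, -0.9, 0, -0.5, 0, 0, 0, 0, 0, 0, 0, 0, 0, 0, 0, 0, 0, 0, 0, 0, 0, 0, 0, 0, 0, 0, 0, 0, 0]}}

```text
time: 29.2
position: [0.4882, -0.2511, 0.1871]
tool_rot: [0.998, 0.069, -0.0, -0.0]
ft_force: [0.3, -0.5, -0.2]
grip_width: 0.0437
grip_force: 0.0
```

```bash
python3 - <<'E'
from h import *
C,im,(H,S,V)=snap("w8")
w=((S<70)&(V>95))|((H>11)&(H<30)&(S>95))
m=cv2.morphologyEx(w.astype(np.uint8),cv2.MORPH_CLOSE,np.ones((7,7)))
rect(C,m,.006,(275,65,365,180))
rect(C,(H>11)&(H<30)&(S>95),.012,(260,60,380,190))
go(.6895,-.0818,.18,-28.2)
E
```

```text
px [293  78] [351 164] c [ 542.9 -244.7] centroid [ 542.9 -244.8] size [77.4 52.2] ang 7.96
px [298  83] [346 161] c [ 542.5 -244.4] centroid [ 542.5 -244.4] size [69.  43.5] ang 7.87
t 29.25 p [ 0.4881 -0.251   0.187 ] yaw 7.92 | turn units 9.03 then tool xyz units 2.44 -6.11 0.18 | grip 0.0436 0.0
```

The bezel is now within 0.5 mm. On to the key ring.

Call:
{"fn": "jog_arm", "kwargs": {"motion": [0, 0, 0, 0, 0, 1, 0, 0, 0, 0, 0, 0, 1, 0, 0, 0, 0, 0, 0, 1, 0, 0, 0, 0, 0, 0, 1, 0, 0, 0, 0, 0, 0, 1, 0, 0, 0, 0, 0, 0, 1, 0, 0, 0, 0, 0, 0, 1, 0, 0, 0, 0, 0, 0, 1, 0, 0, 0, 0, 0, 0, 1, 0, 0.2, -0.9, 0, 0, 0, 0, 0, 0.2, -1, 0, 0, 0, 0, 0, 0.2, -1, 0, 0, 0, 0, 0]}}

```text
time: 30.75
position: [0.5646, -0.1592, 0.187]
tool_rot: [0.97, -0.243, -0.001, -0.0]
ft_force: [0.2, -0.4, 0.1]
grip_width: 0.0432
grip_force: 0.0
```

Call:
{"fn": "jog_arm", "kwargs": {"motion": [0.2, -1, 0, 0, 0, 0, 0, 0.2, -1, 0, 0, 0, 0, 0, 0, -0.8, 0, 0, 0, 0, 0, 0, -0.4, 0, 0, 0, 0, 0, 0, 0, 0, 0, 0, 0, 0, 0, 0, 0, 0, 0, 0, 0, 0, 0, 0, 0, 0, 0, 0]}}

```text
time: 31.62
position: [0.6375, -0.0561, 0.188]
tool_rot: [0.97, -0.244, -0.0, 0.0]
ft_force: [0.4, 0.3, 0.7]
grip_width: 0.0436
grip_force: 0.0
```

```bash
python3 - <<'E'
from h import *
C,im,(H,S,V)=snap("w9");u,v=proj(C,(.6895,-.0818,.028)).astype(int);print(u,v)
np.save("w9C.npy",np.r_[C[1].ravel(),C[2]])
cv2.imwrite("pics/w9c.png",cv2.resize(im[v-90:v+80,u-70:u+70],None,fx=3.5,fy=3.5,interpolation=2))
go(.6895,-.0818,.0205,-28.2)
E
```

```text
318 120
t 31.68 p [ 0.6376 -0.0561  0.1881] yaw -28.2 | turn units -0.0 then tool xyz units 1.45 -0.05 4.19 | grip 0.0436 0.0
```

View pics/w9c.png

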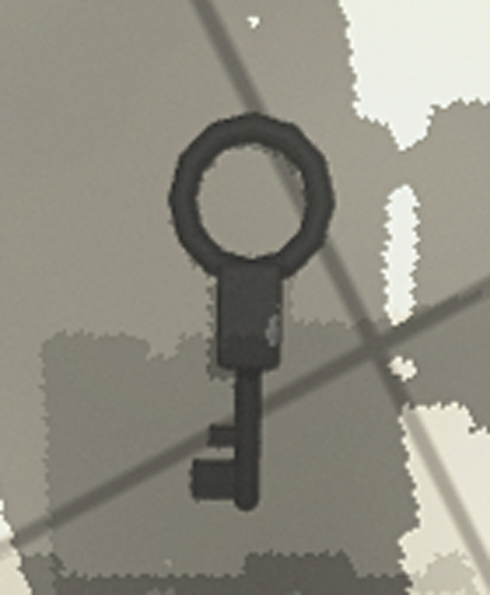

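The key ring points nearly straight up: ring centre at (250,195), fob from (218,265) to (281,370), key tip at (247,510), teeth to the left.

```bash
python3 - <<'E'
from h import *
a=np.load("w9C.npy");C=(cam("scene")[0]*0+cam("wrist")[0],a[:9].reshape(3,3),a[9:])
f=lambda x,y:np.array([[248+x/3.5,30+y/3.5]])
fo=ray(C,f(249.5,317.5),.028)[0];r=ray(C,f(250.5,195.5),.0035)[0];t=ray(C,f(247,510),.0035)[0]
d=r-t;e=r-fo;print(fo,r,t,np.linalg.norm(d),np.degrees(np.arctan2(d[1],d[0])),np.linalg.norm(e),np.degrees(np.arctan2(e[1],e[0])),"from ring",r-.028*d/np.linalg.norm(d))
u=d/np.linalg.norm(d);g=fo-.002*u;go(g[0],g[1],.0205,-28.8)
E
```

```text
[ 0.68931835 -0.08199848] [ 0.71531051 -0.09615286] [ 0.64285216 -0.05600908] 0.08283559665926321 -28.98757194805818 0.02959626773710602 -28.57108853215893 from ring [ 0.69081822 -0.08258351]
t 31.68 p [ 0.6376 -0.0561  0.1881] yaw -28.2 | turn units 0.15 then tool xyz units 1.4 -0.05 4.19 | grip 0.0436 0.0
```

Call:
{"fn": "jog_arm", "kwargs": {"motion": [0.7, -0.05, 0.8, 0, 0, 0.15, 0, 0.7, 0, 0.9, 0, 0, 0, 0, 0, 0, 0.9, 0, 0, 0, 0, 0, 0, 0.9, 0, 0, 0, 0, 0, 0, 0.45, 0, 0, 0, 0, 0, 0, 0.24, 0, 0, 0, 0, 0, 0, 0, 0, 0, 0, 0, 0, 0, 0, 0, 0, 0, 1, 0, 0, 0, 0, 0, 0, 1, 0, 0, 0, 0, 0, 0, 1, 0, 0, 0, 0, 0, 0, 1, 0, 0, 0, 0, 0, 0, 1], "grip_force": 40}}

```text
time: 33.17
position: [0.6884, -0.08, 0.021]
tool_rot: [0.969, -0.248, 0.0, 0.0]
ft_force: [-0.7, -1.1, 4.5]
grip_width: 0.0155
grip_force: 40.0
```

```bash
python3 - <<'E'
from h import *
go(.5089,-.3306,.12,7.9)
E
```

```text
t 33.17 p [ 0.6884 -0.08    0.021 ] yaw -28.71 | turn units -9.15 then tool xyz units -5.31 5.59 -2.48 | grip 0.0155 40.0
```

Call:
{"fn": "jog_arm", "kwargs": {"motion": [0, 0, -0.5, 0, 0, -0.15, 1, 0, 0, -1, 0, 0, -1, 1, 0, 0, -1, 0, 0, -1, 1, 0, 0, 0, 0, 0, -1, 1, 0, 0, 0, 0, 0, -1, 1, 0, 0, 0, 0, 0, -1, 1, 0, 0, 0, 0, 0, -1, 1, 0, 0, 0, 0, 0, -1, 1, 0, 0, 0, 0, 0, -1, 1, 0, 0, 0, 0, 0, -1, 1, -0.9, 0.93, 0, 0, 0, 0, 1, -0.9, 0.93, 0, 0, 0, 0, 1]}}

```text
time: 34.67
position: [0.6267, -0.1635, 0.1211]
tool_rot: [0.998, 0.07, 0.0, 0.0]
ft_force: [0.6, -0.6, -2.6]
grip_width: 0.0159
grip_force: 40.0
```

Call:
{"fn": "jog_arm", "kwargs": {"motion": [-0.9, 0.93, 0, 0, 0, 0, 1, -0.9, 0.93, 0, 0, 0, 0, 1, -0.9, 0.93, 0, 0, 0, 0, 1, -0.6, 0.6, 0, 0, 0, 0, 1, -0.27, 0.33, 0, 0, 0, 0, 1, 0, 0, 0, 0, 0, 0, 1, 0, 0, 0, 0, 0, 0, 1, 0, 0, 0, 0, 0, 0, 1, 0, 0, 0, 0, 0, 0, 1]}}

```text
time: 35.8
position: [0.5066, -0.3294, 0.1203]
tool_rot: [0.998, 0.07, -0.0, -0.0]
ft_force: [-0.4, -0.0, -1.4]
grip_width: 0.0158
grip_force: 40.0
```

```bash
python3 - <<'E'
from h import *
go(.5067,-.3305,.027,7.9)
E
```

```text
t 35.8 p [ 0.5066 -0.3294  0.1203] yaw 7.98 | turn units 0.02 then tool xyz units -0.0 0.03 2.33 | grip 0.0158 40.0
```

Call:
{"fn": "jog_arm", "kwargs": {"motion": [0, 0.02, 0.8, 0, 0, 0, 1, 0, 0, 0.7, 0, 0, 0, 1, 0, 0, 0.4, 0, 0, 0, 1, 0, 0, 0.25, 0, 0, 0, 1, 0, 0, 0.12, 0, 0, 0, 1, 0, 0, 0.05, 0, 0, 0, 1, 0, 0, 0, 0, 0, 0, 1, 0, 0, 0, 0, 0, 0, 0.3, 0, 0, 0, 0, 0, 0, 0.3, 0, 0, 0, 0, 0, 0, 0.3]}}

```text
time: 37.05
position: [0.5063, -0.3314, 0.0279]
tool_rot: [0.998, 0.069, 0.0, 0.0]
ft_force: [0.1, 0.1, 0.0]
grip_width: 0.0294
grip_force: 0.0
```

Call:
{"fn": "jog_arm", "kwargs": {"motion": [0, 0, -0.5, 0, 0, 0, 0.3, 0, 0, -1, 0, 0, 0, 0, 0, 0, -1, 0, 0, 0, 0, -0.5, 0, -1, 0, 0, 0, 0, -0.9, 0, -0.5, 0, 0, 0, 0, 0, 0, 0, 0, 0, 0, 0, 0, 0, 0, 0, 0, 0, 0, 0, 0, 0, 0, 0, 0, 0]}}

```text
time: 38.05
position: [0.4511, -0.3385, 0.1871]
tool_rot: [0.998, 0.069, -0.0, -0.0]
ft_force: [0.8, -0.1, 0.4]
grip_width: 0.0433
grip_force: 0.0
```

```bash
python3 - <<'E'
from h import *
C,im,(H,S,V)=snap("w10");u,v=proj(C,(.5091,-.3302,.034)).astype(int);print(u,v,proj(C,(.5091,-.3302,.006)))
cv2.imwrite("pics/w10c.png",cv2.resize(im[v-95:v+80,u-100:u+80],None,fx=3.3,fy=3.3,interpolation=2))
np.save("w9C.npy",np.r_[C[1].ravel(),C[2]])
go(.432,-.1178,.18,7.9)
E
```

```text
320 120 [320.47806072 118.54820166]
t 38.1 p [ 0.4511 -0.3385  0.1869] yaw 7.92 | turn units 0.01 then tool xyz units 0.29 -5.53 0.17 | grip 0.0436 0.0
```

View pics/w10c.png

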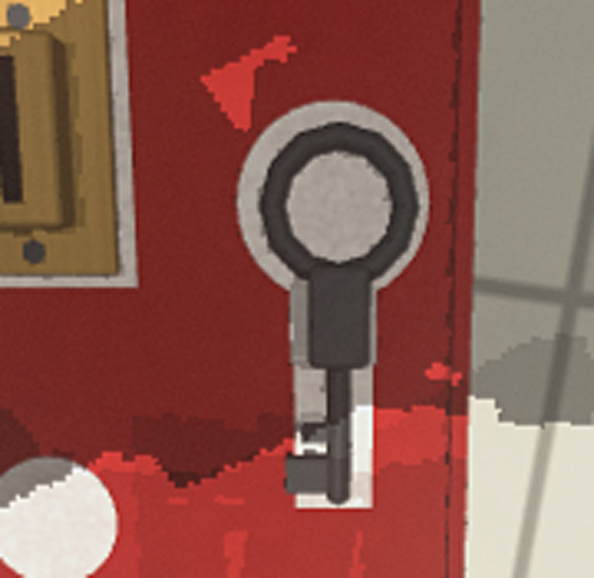

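The key ring lies flat in its silhouette, ring at (338,202) against a disc centre of (333,197). It sits about 2 mm towards the key end and 1.3 mm to the right, so I'll nudge it.

Call:
{"fn": "jog_arm", "kwargs": {"motion": [0.7, 0, 0.5, 0, 0, 0, 0.3, 0.7, 0, 1, 0, 0, 0, 0.3, 0, 0, 1, 0, 0, 0, 0.3, 0, 0, 1, 0, 0, 0, 0.3, 0, 0, 0.35, 0, 0, 0, 0.3, 0, 0, 0.15, 0, 0, 0, 0.3, 0, 0, 0, 0, 0, 0, 0.3, 0, 0, 0, 0, 0, 0, 1, 0, 0, 0, 0, 0, 0, 1, 0, 0, 0, 0, 0, 0, 1, 0, 0, -0.15, 0, 0, 0, 1, 0, 0, 0, 0, 0, 0, 1]}}

```text
time: 39.6
position: [0.5062, -0.3312, 0.0339]
tool_rot: [0.998, 0.069, 0.0, 0.0]
ft_force: [-0.3, -0.6, -1.7]
grip_width: 0.0158
grip_force: 40.0
```

Call:
{"fn": "jog_arm", "kwargs": {"motion": [0.05, -0.03, 0, 0, 0, 0, 1, 0, 0, 0, 0, 0, 0, 1, 0, 0, 0, 0, 0, 0, 1, 0, 0, 0.1, 0, 0, 0, 1, 0, 0, 0.05, 0, 0, 0, 1, 0, 0, 0, 0, 0, 0, 1, 0, 0, 0, 0, 0, 0, 0.3, 0, 0, 0, 0, 0, 0, 0.3, 0, 0, 0, 0, 0, 0, 0.3]}}

```text
time: 40.72
position: [0.5079, -0.3297, 0.0273]
tool_rot: [0.998, 0.069, -0.0, -0.0]
ft_force: [0.0, -0.3, -0.1]
grip_width: 0.0295
grip_force: 0.0
```

Call:
{"fn": "jog_arm", "kwargs": {"motion": [0, 0, -0.5, 0, 0, 0, 0.3, 0, 0, -1, 0, 0, 0, 0, 0, 0, -1, 0, 0, 0, 0, -0.5, 0, -1, 0, 0, 0, 0, -0.9, 0, -0.5, 0, 0, 0, 0, 0, 0, 0, 0, 0, 0, 0, 0, 0, 0, 0, 0, 0, 0, 0, 0, 0, 0, 0, 0, 0]}}

```text
time: 41.72
position: [0.453, -0.3371, 0.1871]
tool_rot: [0.998, 0.069, -0.0, -0.0]
ft_force: [-0.8, 0.3, 0.1]
grip_width: 0.0436
grip_force: 0.0
```

```bash
python3 - <<'E'
from h import *
C,im,(H,S,V)=snap("w11");u,v=320,120
cv2.imwrite("pics/w11c.png",cv2.resize(im[v-95:v+80,u-100:u+80],None,fx=3.3,fy=3.3,interpolation=2))
go(.432,-.1178,.18,7.9)
E
```

```text
t 41.77 p [ 0.4529 -0.337   0.1869] yaw 7.93 | turn units 0.01 then tool xyz units 0.24 -5.5 0.17 | grip 0.0435 0.0
```

View pics/w11c.png

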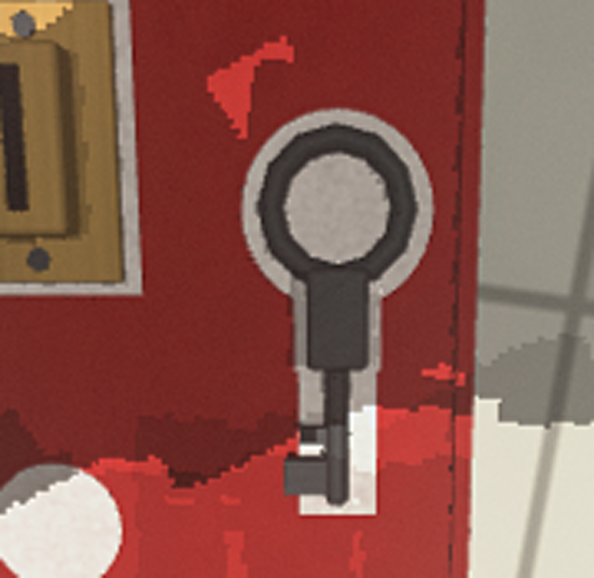

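The key ring is now centred: ring at (337,206), disc at (338,205), with even margins at both ends. Next the red token.

Call:
{"fn": "jog_arm", "kwargs": {"motion": [-0.2, -0.9, 0, 0, 0, 0, 0, -0.2, -0.9, 0, 0, 0, 0, 0, -0.2, -0.9, 0, 0, 0, 0, 0, -0.2, -0.9, 0, 0, 0, 0, 0, -0.2, -0.9, 0, 0, 0, 0, 0, 0, -0.6, 0, 0, 0, 0, 0, 0, -0.4, 0, 0, 0, 0, 0, 0, 0, 0, 0, 0, 0, 0, 0, 0, 0, 0, 0, 0, 0, 0, 0, 0, 0, 0, 0, 0]}}

```text
time: 43.02
position: [0.3833, -0.1259, 0.1876]
tool_rot: [0.998, 0.068, 0.0, 0.0]
ft_force: [-0.4, -0.6, -0.5]
grip_width: 0.0432
grip_force: 0.0
```

```bash
python3 - <<'E'
from h import *
C,im,(H,S,V)=snap("w12");u,v=proj(C,(.432,-.1178,.008)).astype(int);print(u,v)
rect(C,((H<8)|(H>172))&(S>110),.008,(u-35,v-35,u+35,v+35))
go(.432,-.1178,.0125,7.9)
E
```

```text
319 128
px [308 117] [330 139] c [ 432.8 -117.6] centroid [ 432.5 -117.5] size [19.9 20.3] ang 97.8
t 43.08 p [ 0.3831 -0.1258  0.1875] yaw 7.83 | turn units -0.02 then tool xyz units 1.24 -0.03 4.38 | grip 0.0437 0.0
```

Call:
{"fn": "jog_arm", "kwargs": {"motion": [0.6, -0.03, 0.8, 0, 0, 0, 0, 0.66, 0, 0.9, 0, 0, 0, 0, 0, 0, 0.9, 0, 0, 0, 0, 0, 0, 0.8, 0, 0, 0, 0, 0, 0, 0.6, 0, 0, 0, 0, 0, 0, 0.3, 0, 0, 0, 0, 0, 0, 0.08, 0, 0, 0, 0, 0, 0, 0, 0, 0, 0, 0, 0, 0, 0, 0, 0, 0, 1, 0, 0, 0, 0, 0, 0, 1, 0, 0, 0, 0, 0, 0, 1, 0, 0, 0, 0, 0, 0, 1], "grip_force": 15}}

```text
time: 44.58
position: [0.4328, -0.117, 0.0129]
tool_rot: [0.998, 0.069, 0.001, 0.0]
ft_force: [0.5, 0.2, 5.5]
grip_width: 0.029
grip_force: 15.0
```

```bash
python3 - <<'E'
from h import *
go(.4382,-.2573,.09,7.9)
E
```

```text
t 44.58 p [ 0.4328 -0.117   0.0129] yaw 7.89 | turn units -0.0 then tool xyz units -0.35 3.49 -1.93 | grip 0.029 15.0
```

Call:
{"fn": "jog_arm", "kwargs": {"motion": [0, 0, -1, 0, 0, 0, 1, 0, 0, -0.9, 0, 0, 0, 1, -0.1, 0.9, 0, 0, 0, 0, 1, -0.1, 0.9, 0, 0, 0, 0, 1, -0.1, 0.9, 0, 0, 0, 0, 1, -0.05, 0.5, 0, 0, 0, 0, 1, 0, 0.29, 0, 0, 0, 0, 1, 0, 0, 0, 0, 0, 0, 1, 0, 0, 0, 0, 0, 0, 1, 0, 0, 0, 0, 0, 0, 1, 0, 0, 0, 0, 0, 0, 1]}}

```text
time: 45.95
position: [0.4377, -0.2563, 0.0884]
tool_rot: [0.998, 0.069, -0.0, -0.0]
ft_force: [-0.2, -0.2, -0.9]
grip_width: 0.029
grip_force: 15.0
```

```bash
python3 - <<'E'
from h import *
go(.4382,-.2574,.0189,7.9)
E
```

```text
t 45.95 p [ 0.4377 -0.2563  0.0884] yaw 7.93 | turn units 0.01 then tool xyz units 0.01 0.03 1.74 | grip 0.029 15.0
```

Call:
{"fn": "jog_arm", "kwargs": {"motion": [0, 0.01, 0.6, 0, 0, 0, 1, 0, 0, 0.6, 0, 0, 0, 1, 0, 0, 0.3, 0, 0, 0, 1, 0, 0, 0.15, 0, 0, 0, 1, 0, 0, 0.07, 0, 0, 0, 1, 0, 0, 0.02, 0, 0, 0, 1, 0, 0, 0, 0, 0, 0, 1, 0, 0, 0, 0, 0, 0, 0.2, 0, 0, 0, 0, 0, 0, 0.2, 0, 0, 0, 0, 0, 0, 0.2]}}

```text
time: 47.2
position: [0.4378, -0.2575, 0.0189]
tool_rot: [0.998, 0.069, 0.0, 0.0]
ft_force: [-0.5, -0.1, 0.2]
grip_width: 0.0346
grip_force: 0.0
```

Call:
{"fn": "jog_arm", "kwargs": {"motion": [0, 0, -0.5, 0, 0, 0, 0.2, 0, 0, -1, 0, 0, 0, 0.2, 0, 0, -1, 0, 0, 0, 0.2, -0.5, 0, -1, 0, 0, 0, 0.2, -0.8, 0, -0.5, 0, 0, 0, 0.2, 0, 0, 0, 0, 0, 0, 0.2, 0, 0, 0, 0, 0, 0, 0.2, 0, 0, 0, 0, 0, 0, 0.2]}}

```text
time: 48.2
position: [0.3867, -0.2643, 0.1779]
tool_rot: [0.998, 0.069, -0.0, -0.001]
ft_force: [0.3, -0.6, -0.2]
grip_width: 0.0349
grip_force: 0.0
```

```bash
python3 - <<'E'
from h import *
C,im,(H,S,V)=snap("w13");cv2.imwrite("pics/w13c.png",cv2.resize(im[0:240,200:520],None,fx=2.4,fy=2.4,interpolation=2))
go(.4382,-.2574,.0189,7.9)
E
```

```text
t 48.25 p [ 0.3866 -0.2643  0.1779] yaw 7.92 | turn units 0.0 then tool xyz units 1.3 0.01 3.97 | grip 0.0352 0.0
```

View pics/w13c.png

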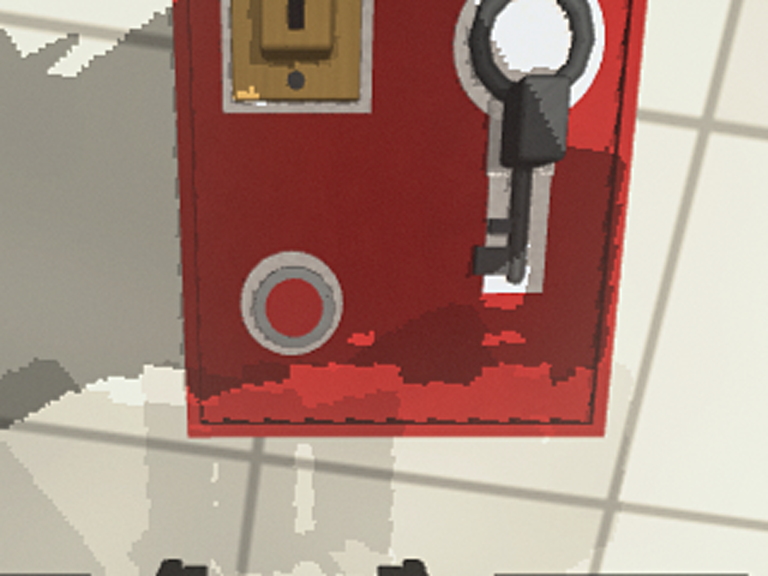

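The red token at (295,307) sits on its disc, centred at (292,303), about 1 mm off and partly from parallax. The bezel and key ring are still in place and the gripper is clear.

```bash
python3 -c "
from rig import robot
print(robot.hand_in())"
```

```text
the job is handed in; nothing more can be done
None
```

Both kits are made up and handed in at about 48 s of the 122 s allowed: all five parts lie flat within about 1 mm of their outline centres by the wrist camera, and I left the yellow token, grey housing and padlock alone.

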